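# Ease the cuvette reader's cover shut

### The job

Close the raised cover of the small bench cuvette reader without letting it slam: tip it over to the left, past upright, catch it on a finger as it begins to fall, and lower it on the finger until it is fully shut, then move clear. Do not grip or press the cover or the reader hard, and leave the bottle, canister, dish and coverslip box beside it where they stand.

Things in the scene. Friction and masses are not known exactly. Their poses are not given: they have to be found in the camera images.
- reader: white box-shaped cuvette reader, fixed: 140 mm along its x, 150 mm along y, flat top 88 mm above the worktop. Display and keys face the robot, give or take 23 degrees. Origin under it on the worktop; x points to the hinge side (robot's right), y to its rear (away from the robot), z up. Left face at x = -65 mm, right at +75 mm. The cover is hinged on the right and swings over to the left to shut.
- cover (a joint): angle of the cover, rad: 0 = shut and level, grows as it opens; 1.57 = upright, 1.9 = stop, leaning back. It starts raised, at or a little beyond upright. It weighs about 0.12 kg. Hinge friction holds it where it is left between about 1.42 and 1.72 rad; tipped over to the left past about 1.3 rad it falls shut by itself in about a second (up to 2.5 rad/s), too hard.
- cover_lip (a point): middle of the cover's free edge (opposite the hinge), on its underside; 140 mm from the hinge axis, 4 mm below the plane through the axis. The cover is a plain grey plate, 100 mm wide along the hinge, 8 mm thick. Shut, its free edge stands 25 mm out beyond the reader's left face, its underside 91.5 mm above the worktop, so a fingertip fits under it there.
- cover_hinge (a point): middle of the cover's hinge axis: 50 mm from the reader's origin along its +x, 95.5 mm above the worktop; the axis runs along the reader's y.
- amber_bottle: brown bottle with black cap, 45 mm wide, 90 mm tall, standing loose beside the reader; origin at its foot. Leave alone.
- canister: black round canister with white base, 41 mm wide, 67 mm tall, standing loose beside the reader; origin at its foot. Leave alone.
- dish: flat round petri dish, 57 mm wide, 15 mm high, loose beside the reader; origin at its underside. Leave alone.
- coverslips: small clear box of coverslips, 30 x 34 x 17 mm, loose beside the reader; origin at its underside. Leave alone.
Mind the look-alikes: they are no part of the job. Several things have the shape of the reader; the one meant has the colours described above.

How it is judged:
By the outcome, as a careful person would: the job done as asked, in the order asked, and still so for the second after the job is handed in, with the robot touching nothing.
It also fails if it takes over 48 s, if anything falls off the work surface, if the arm or the gripper's body presses on something with over 40 N, if the wrist force passes 120 N, or if a joint passes its speed limit or range.

### The arm

A 6-joint arm with a two-finger parallel gripper is mounted at the origin on a cart in front of the work surface, level with it; the furniture and walls round the work are solid. World frame = base frame: x ahead of the robot, y to its left, z up, the work surface at z = 0. Lengths are in mm, angles in rad, forces in N, time in s.
With the tool pointing down it reaches from about 375 to 825 mm from the base axis. Payload 5.5 kg.
Tool frame: the origin (TCP) lies midway between the tips of the shut fingers; the grasp point (between the pads) lies 19 mm behind it (bot.hold_point_z is the z of the grasp point in the tool frame, in mm); z points along the fingers, y is the direction in which the jaws open and shut (so a half turn about z gives the same grasp; the last joint's range is limited). The gripper opens to 85 mm and grips with 20 to 120 N. Pads are 22 mm wide; open, the fingers measure 114 mm over their backs; the gripper's body (76 mm by 85 mm) begins 54 mm behind the grasp point. The pads swing forward as they close: fully open they stand 13 mm farther back than shut.
Start: joints at [-1.226, 0.314, -0.047, 1.21, 0, 1.571], TCP at [202.802, -564.683, 231.299] pointing down, gripper open.
Joint ranges: [-2.67, 2.67], [-0.69, 1.73], [-1.03, 1.25], [-2.08, 2.16], [-1.42, 1.45], [-3.14, 3.14]. Speed limits (rad/s): [2.39, 2.39, 3.01, 3.14, 3.14, 3.14].

### API

Orientations are given as a unit quaternion [x, y, z, w].
In Python, from cell import bot gives the robot as it stands.
- The arm moves only by the tool jog_arm, never from a script. Its argument "steps" is text: rows parted by semicolons, each of 7 numbers parted by spaces: the shift along the tool's x, y, z in mm, then the turn, a rotation vector about the tool's x, y, z in rad, then the closure, from -1 (fully open) to 1 (shut). A call has 1 to 12 rows; each row is the pose to reach, as a shift and turn from the pose commanded when the call began, along the tool's axes at that moment; what a row does not reach only later rows make up. A row lasts 1/12 s, in which the tool goes at most 41.7 mm and 7.16 degrees, less where a joint would pass 70% of its speed; a pose out of reach is approached as far as the arm can. A call with a gripper value outside its range is refused whole. The fingers move at their own pace and stop on an object; "grip_force" is the grip in N (left out, the last holds). Time passes only in rows, so rows that repeat a pose let the fingers close. It gives the time, the measured TCP pose, the force and the opening at its end, in the units of the state.
- bot.get_obs(): the state, without advancing time (a new reading comes with each control period).
- bot.snapshot(name): name is "scene" or "top" or "wrist"; returns the picture (400x640x3 uint8, red, green, blue); there is no depth.
- bot.camera_model(name): a dict with "fx", "fy", "cx", "cy" (pixels), "world_from_camera" (4x4, takes a point from camera to world coordinates). Camera axes: x right, y down, z forward; pixel columns grow to the right and rows downward; lengths in mm; the calibration is good to about 2 mm. A picture is of the moment at which its call begins: read the wrist's pose just before it. camera_model takes no time and is no camera call; for the wrist camera it gives the pose at the moment of the call.
- bot.hand_in(): hands the job in, once; it reports no verdict.
The state is a dict: "time": time; "qpos": joint angles; "qvel": joint speeds; "joint_torque": joint torques, N m; "tcp_pos": TCP position; "tcp_rot": TCP orientation; "wrist_force": force on the tool from outside, world axes, zero at the start; "moment": the same for the moment, N m; "grip_width": opening from 0.0 (shut) to 1.0 (fully open).
Only numpy, scipy, OpenCV 4.12 (cv2) and the standard library are available. Lean on these libraries where they do the work, as an engineer would, in place of code of your own. Each camera call takes 0.05 s, during which the arm holds its last target. There are 200 camera calls.

## Working session

There is one attempt and no reset: what is moved stays moved. The work goes in short steps, Python scripts to look and compute and a tool call to move; the robot and the scene stay as the last step left them, time stands still between calls to the robot, and variables do not carry over. Pictures are saved under pics/ and viewed, about 8 in all and at most 12, crops included, and the job is handed in when it is done.

Besides the shell and the picture viewer there is one more tool, called after "Emit:" as a command line: name --argument value ..., lists and objects as JSON in quotes. jog_arm: Moves the arm, as the interface text tells. Its arguments: {"type":"object","properties":{"steps":{"type":"string"},"grip_force":{"type":"number"}},"required":["steps"]}

```bash
mkdir -p pics; ls
python3 - <<'E'
from cell import bot
import cv2,numpy as np,json
for n in ["scene","top"]:
    im=bot.snapshot(n); cv2.imwrite(f"pics/{n}0.png",im[:,:,::-1])
    m=bot.camera_model(n); print(n,m)
o=bot.get_obs(); print(o["time"],o["tcp_pos"],o["tcp_rot"],o["wrist_force"])
E
```

```text
pics
scene {'fx': 397.9000971724632, 'fy': 397.9000971724632, 'cx': 309.4306372379166, 'cy': 200.18891659104273, 'world_from_camera': array([[ 9.75476127e-01, -1.53256354e-01,  1.57983594e-01,
         4.30193477e+02],
       [-2.19280600e-01, -6.14591917e-01,  7.57755102e-01,
        -5.63606866e+02],
       [-1.90353440e-02, -7.73814749e-01, -6.33125888e-01,
         6.24219228e+02],
       [ 0.00000000e+00,  0.00000000e+00,  0.00000000e+00,
         1.00000000e+00]])}
top {'fx': 376.3050722772508, 'fy': 376.3050722772508, 'cx': 323.4408042974985, 'cy': 196.85351257187108, 'world_from_camera': array([[ 9.03448119e-03, -9.84446989e-01,  1.75449436e-01,
         4.26190842e+02],
       [-9.99786279e-01, -1.21555454e-02, -1.67224233e-02,
         7.69870534e+01],
       [ 1.85950228e-02, -1.75260861e-01, -9.84346411e-01,
         9.17682049e+02],
       [ 0.00000000e+00,  0.00000000e+00,  0.00000000e+00,
         1.00000000e+00]])}
0.1 [ 202.63568818 -564.19615685  230.51629012] [ 9.85174686e-01  1.71552423e-01 -1.17970637e-04 -7.68152376e-04] [-0.17822254  0.153235   -0.0818488 ]
```

View pics/scene0.png

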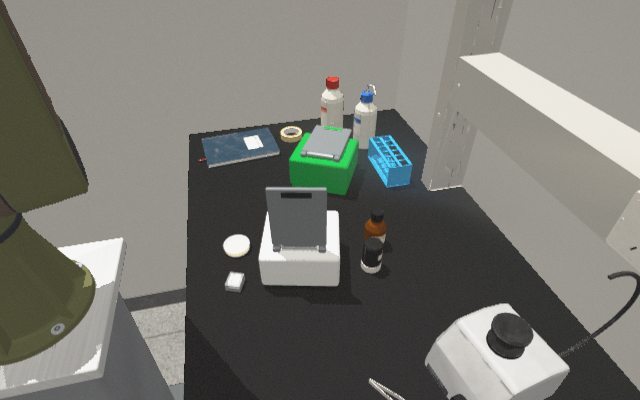

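View pics/top0.png

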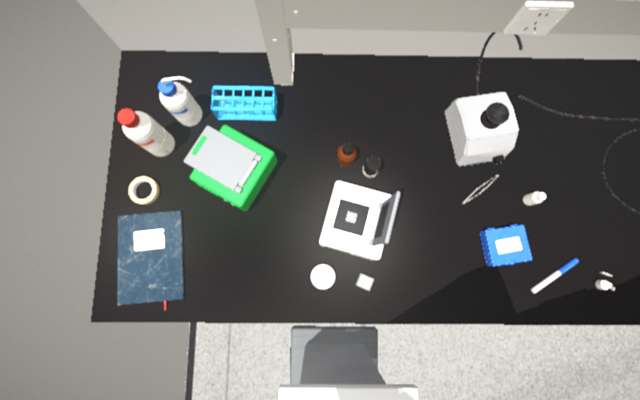

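The scene view shows the white reader with raised grey cover at (300,240), with the bottle and canister to its right and the dish and coverslips to its left. In the top view it is at (358,220).

Candidates in the top view are the green box (233,170), the white reader with grey cover (358,220) and the white box with black knob (482,130). The one at (358,220) fits: white, grey cover hinged on the right, with the dish (323,277), coverslips (365,282), bottle (346,153) and canister (371,166) beside it. I'll confirm with an enlarged crop.

Run:
```python
import cv2
a=cv2.imread("pics/top0.png")[140:300,300:420]; b=cv2.imread("pics/scene0.png")[170:300,215:395]
a=cv2.resize(a,(450,600),interpolation=cv2.INTER_CUBIC)
cv2.imwrite("pics/cropA.png",a)
cv2.imwrite("pics/cropB.png",cv2.resize(b,None,fx=4,fy=4,interpolation=cv2.INTER_CUBIC))
```

```text
(no output)
```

View pics/cropA.png

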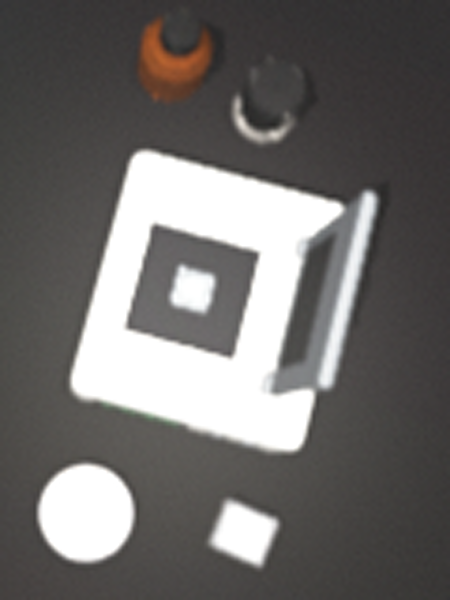

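View pics/cropB.png

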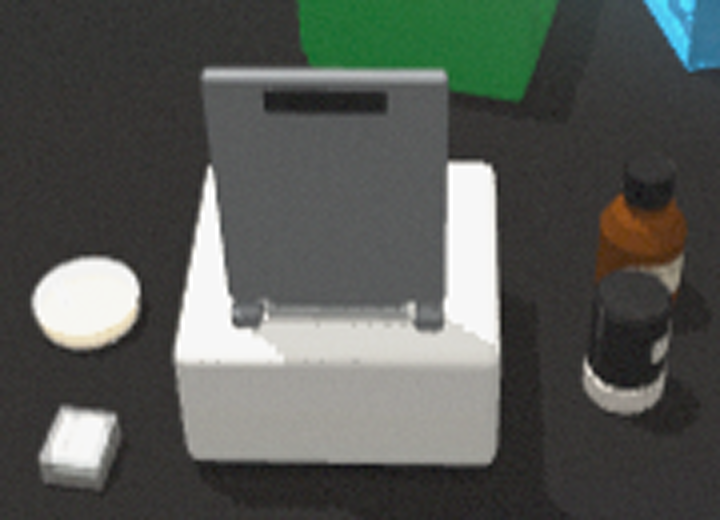

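The crops confirm it: white box, grey plate cover raised at the right side, cuvette well exposed, and the four loose objects next to it. In crop A the top-face corners are (133,150), (72,395) and (300,452). The free edge is a light band from (370,190) to (325,388).

```bash
cat > h.py <<'E'
import numpy as np
from cell import bot
def ray(n,u,v):
    m=bot.camera_model(n);T=m["world_from_camera"]
    d=T[:3,:3]@np.array([(u-m["cx"])/m["fx"],(v-m["cy"])/m["fy"],1]);return T[:3,3],d/np.linalg.norm(d)
def onz(n,u,v,z):
    o,d=ray(n,u,v);return o+d*(z-o[2])/d[2]
def tri(a,b):
    (o1,d1),(o2,d2)=ray(*a),ray(*b)
    s=np.linalg.lstsq(np.c_[d1,-d2],o2-o1,rcond=None)[0]
    p,q=o1+d1*s[0],o2+d2*s[1];return (p+q)/2,np.linalg.norm(p-q)
A=lambda u,v:("top",300+u/3.75,140+v/3.75)
B=lambda u,v:("scene",215+u/4,170+v/4)
E
python3 - <<'E'
from h import *
np.set_printoptions(precision=1,suppress=True)
C=[onz(*A(*p),88) for p in [(133,150),(72,395),(300,452)]]
rl,fl,fr=C
print(C,np.linalg.norm(rl-fl),np.linalg.norm(fr-fl))
ey=(rl-fl)/np.linalg.norm(rl-fl); ex0=(fr-fl)/np.linalg.norm(fr-fl)
yaw=np.arctan2(*(ey[:2][::-1])) # dir of reader y in world
yaw2=np.arctan2(ex0[1],ex0[0])+np.pi/2
y=(yaw+yaw2)/2; ey=np.array([np.cos(y),np.sin(y),0]); ex=np.array([np.sin(y),-np.cos(y),0])
mid=(rl+fr)/2 # local (5,0)
org=mid-5*ex; org[2]=0
print("yaw",yaw,yaw2,"org",org)
R=np.c_[ex,ey,[0,0,1]]
loc=lambda p:R.T@(p-org)
for a,b in [((325,388),(205,72)),((371,192),(446,74))]:
    p,e=tri(A(*a),B(*b));print("lip",loc(p),e)
for nm,a,z in [("bottle",(183,30),90),("can",(278,75),67),("dish",(86,512),15),("slips",(244,532),17)]:
    print(nm,loc(onz(*A(*a),z)),onz(*A(*a),z))
for nm,b,z in [("bottle",(650,165),90),("can",(637,290),67),("dish",(87,290),15)]:
    print(nm,loc(onz(*B(*b),z)))
print("scene corners",[loc(onz(*B(*p),88)) for p in [(180,360),(497,362)]])
E
```

```text
[array([613.1,  36.1,  88. ]), array([466.2,  71.2,  88. ]), array([434.6, -61.7,  88. ])] 151.0625527264515 136.62001673277197
yaw -0.2347258302335157 -0.23333374630554626 org [525.  -8.   0.]
lip [ 54.7 -48.5 234.4] 2.978213592324982
lip [ 56.7  50.  234.3] 0.1481728483584175
bottle [-51.3 155.4  90. ] [688.1   5.9  90. ]
can [ 13.3 149.2  67. ] [667.  -55.5  67. ]
dish [ -37.5 -140.5   15. ] [397.   61.1  15. ]
slips [  61.2 -128.6   17. ] [385.7 -37.6  17. ]
bottle [-53.3 157.5  90. ]
can [ 13.  145.3  67. ]
dish [ -40.  -139.1   15. ]
scene corners [array([ 76.6, -69. ,  88. ]), array([78.4, 73.6, 88. ])]
```

```bash
cat >> h.py <<'E'
from scipy.spatial.transform import Rotation as Ro
np.set_printoptions(precision=3,suppress=True)
yw=-0.234; ey=np.array([np.cos(yw),np.sin(yw),0]); ex=np.array([np.sin(yw),-np.cos(yw),0]); ez=np.array([0,0,1.])
org=np.array([525,-8,0.]); s=np.sqrt(.5)
t=s*(ex-ez); n=s*(ex+ez)
RT=Ro.from_matrix(np.c_[ey,n,t])          # x=ey, y=n (upper finger), z=t
def end(th): return org+50*ex+95.5*ez+140*(-np.cos(th)*ex+np.sin(th)*ez)
def tgt(th,dt,dn): return end(th)+dt*t+dn*n
def rel(p,R=RT):
    o=bot.get_obs(); R0=Ro.from_quat(o["tcp_rot"])
    return np.r_[R0.inv().apply(np.array(p)-o["tcp_pos"]),(R0.inv()*R).as_rotvec()]
E
python3 - <<'E'
from h import *
print("check x=",np.cross(n,t),ey)
o=bot.get_obs()
print(rel(o["tcp_pos"]+[0,0,170],Ro.from_quat(o["tcp_rot"])))
p=tgt(1.61,-150,-9);print(p,rel(p),rel(p+[-100,-150,60]))
E
```

```text
check x= [ 0.973 -0.232  0.   ] [ 0.973 -0.232  0.   ]
[   0.005   -0.264 -170.       0.       0.       0.   ]
[538.203  47.391 335.094] [ 522.547 -462.323 -103.844   -0.764   -0.227    0.549] [ 377.732 -355.047 -164.015   -0.764   -0.227    0.549]
```

Emit:
jog_arm --steps "0 0 -40 0 0 0 -0.2; 0 0 -80 0 0 0 -0.2; 20 -15 -120 0 0 0 -0.2; 50 -40 -160 -0.08 -0.02 0.06 -0.2; 85 -70 -175 -0.16 -0.05 0.12 -0.2; 115 -100 -185 -0.24 -0.07 0.17 -0.2; 145 -130 -190 -0.32 -0.09 0.22 -0.2; 175 -160 -190 -0.4 -0.12 0.28 -0.2; 205 -190 -190 -0.48 -0.14 0.34 -0.2; 235 -220 -190 -0.56 -0.17 0.4 -0.2; 265 -250 -190 -0.64 -0.19 0.46 -0.2; 295 -280 -190 -0.72 -0.21 0.52 -0.2"

```text
time: 1.1
tcp_pos: [350.4, -280.1, 419.9]
tcp_rot: [0.94, -0.07, -0.038, 0.331]
wrist_force: [-0.2, -0.2, -0.9]
grip_width: 0.602
```

Run:
```python
from h import *
o=bot.get_obs();print(o["time"],o["tcp_pos"],o["qpos"],o["grip_width"])
print(rel(tgt(1.61,-150,-9)))
```

```text
1.1 [ 350.4   -280.056  419.92 ] [-0.193 -0.099 -0.252  1.413 -0.679  3.095] 0.6016528609387111
[ 136.559 -325.7   -157.98    -0.106   -0.034    0.074]
```

```bash
sed -i 's/RT=.*/RT=Ro.from_matrix(np.c_[-ey,-n,t])  # upper finger at tool -y/' h.py
python3 - <<'E'
from h import *
v=rel(tgt(1.61,-150,-9)); print(v,np.linalg.norm(v[3:]))
E
```

```text
[ 136.559 -325.7   -157.98     0.051   -0.162   -3.063] 3.0673809648817443
```

Emit:
jog_arm --steps "0 0 0 0 0 -0.12 -0.2; 0 0 0 0 -0.01 -0.24 -0.2; 10 -20 -10 0.01 -0.02 -0.36 -0.2; 18 -40 -20 0.01 -0.02 -0.48 -0.2; 26 -60 -30 0.01 -0.03 -0.6 -0.2; 34 -80 -40 0.01 -0.04 -0.72 -0.2; 42 -100 -50 0.01 -0.04 -0.84 -0.2; 50 -120 -60 0.02 -0.05 -0.96 -0.2; 58 -140 -70 0.02 -0.06 -1.08 -0.2; 66 -160 -80 0.02 -0.06 -1.2 -0.2; 74 -180 -90 0.02 -0.07 -1.32 -0.2; 82 -200 -100 0.02 -0.08 -1.44 -0.2"

```text
time: 2.1
tcp_pos: [464.0, -77.2, 369.1]
tcp_rot: [0.752, 0.559, -0.281, 0.209]
wrist_force: [0.6, 0.8, -0.4]
grip_width: 0.601
```

Run:
```python
from h import *
o=bot.get_obs();print(o["time"],o["tcp_pos"],o["qpos"],o["grip_width"])
print(rel(tgt(1.61,-150,-9)))
```

```text
2.1 [464.002 -77.214 369.143] [ 0.243  0.295  0.029  1.724 -0.6    2.238] 0.6007570134638341
[128.491  35.072 -66.719   0.023  -0.086  -1.613]
```

Emit:
jog_arm --steps "10 3 -6 0 -0.01 -0.12 -0.2; 20 6 -12 0 -0.01 -0.24 -0.2; 30 9 -18 0 -0.02 -0.36 -0.2; 40 12 -24 0.01 -0.02 -0.48 -0.2; 50 15 -30 0.01 -0.03 -0.6 -0.2; 60 18 -36 0.01 -0.04 -0.72 -0.2; 70 21 -42 0.01 -0.04 -0.84 -0.2; 80 24 -48 0.01 -0.05 -0.96 -0.2; 90 27 -54 0.02 -0.06 -1.08 -0.2; 100 30 -60 0.02 -0.06 -1.2 -0.2; 115 33 -64 0.02 -0.07 -1.32 -0.2; 128 35 -67 0.02 -0.08 -1.44 -0.2"

```text
time: 3.1
tcp_pos: [538.9, 46.5, 335.6]
tcp_rot: [0.188, 0.905, -0.382, -0.015]
wrist_force: [0.1, 1.4, -0.6]
grip_width: 0.6
```

Emit:
jog_arm --steps "0 0 0 0 0 -0.12 -0.2; 0 0 0 0 0 -0.17 -0.2; 0 0 0 0 0 -0.17 -0.2"

```text
time: 3.35
tcp_pos: [538.4, 46.1, 335.6]
tcp_rot: [0.112, 0.917, -0.379, -0.047]
wrist_force: [0.1, 0.0, -0.0]
grip_width: 0.6
```

Run:
```python
from h import *
import cv2
o=bot.get_obs();print(o["time"],o["tcp_pos"],o["qpos"],o["grip_width"])
print(rel(tgt(1.61,-150,-9)))
a=bot.snapshot("scene")[100:300,180:400,::-1]; b=bot.snapshot("wrist")[:,:,::-1]
a=cv2.resize(a,(440,400)); b=cv2.resize(b,(360,225)); im=np.zeros((400,800,3),np.uint8); im[:,:440]=a; im[:225,440:]=b
cv2.imwrite("pics/pre.png",im)
```

```text
3.35 [538.42   46.087 335.625] [ 0.43   0.566  0.303  1.866 -0.584  0.846] 0.6000639277452461
[ 0.525  1.234 -0.481  0.001 -0.007 -0.007]
```

View pics/pre.png

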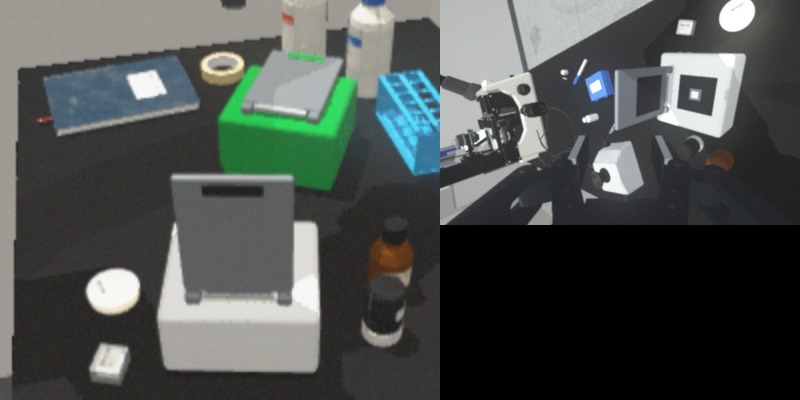

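The scene crop shows the cover upright at (235,235) and nothing disturbed. The wrist view shows the plate between the two fingers. Next I insert, straddling the free edge without contact.

Emit:
jog_arm --steps "0 1 25 0 -0.007 0 -0.2; 0 1 55 0 -0.007 0 -0.2; 0 1 85 0 -0.007 0 -0.2; 0 1 110 0 -0.007 0 -0.2; 0 1 130 0 -0.007 0 -0.2; 0 1 145 0 -0.007 0 -0.2; 0 1 157 0 -0.007 0 -0.2; 0 1 166 0 -0.007 0 -0.2; 0 1 168 0 -0.007 0 -0.2; 0 1 168 0 -0.007 0 -0.2"

```text
time: 4.28
tcp_pos: [509.7, -68.9, 216.7]
tcp_rot: [0.113, 0.917, -0.38, -0.043]
wrist_force: [-0.3, 0.2, 0.2]
grip_width: 0.599
```

Run:
```python
from h import *
import cv2
o=bot.get_obs();print(o["time"],o["tcp_pos"],o["qpos"],o["wrist_force"])
print(rel(tgt(1.61,18,-9)))
a=bot.snapshot("scene")[130:270,220:380,::-1]; b=bot.snapshot("wrist")[:,:,::-1]
im=np.zeros((400,800,3),np.uint8); im[:350,:400]=cv2.resize(a,(400,350)); im[:250,400:]=cv2.resize(b,(400,250))
cv2.imwrite("pics/ins.png",im)
```

```text
4.2833 [509.734 -68.948 216.662] [ 0.273  0.465 -0.117  1.44  -0.665  0.676] [-0.308  0.237  0.243]
[-0.709  0.953 -0.433  0.002 -0.001 -0.01 ]
```

View pics/ins.png

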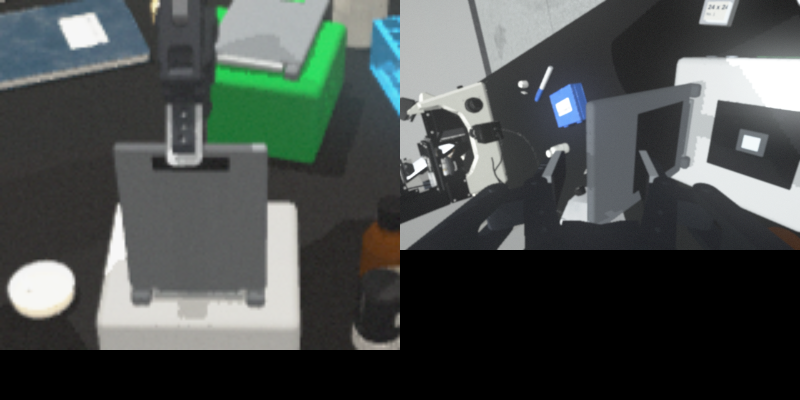

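The plate is between the fingers: the upper finger sits right of the plate at the lip, the lower one left of it. There is no contact. Now I narrow the gap and push gently into the self-holding range, about 1.45 rad.

Run:
```python
from h import *
for th in (1.55,1.5,1.45,1.4,1.35,1.3): print(th,rel(tgt(th,16,-15)))
```

```text
1.55 [-0.1   12.651 -7.447  0.002  0.001 -0.01 ]
1.5 [ -0.052  17.832 -12.154   0.002   0.001  -0.01 ]
1.45 [ -0.002  23.241 -16.596   0.002   0.001  -0.01 ]
1.4 [  0.051  28.865 -20.762   0.002   0.001  -0.01 ]
1.35 [  0.106  34.69  -24.641   0.002   0.001  -0.01 ]
1.3 [  0.163  40.702 -28.225   0.002   0.001  -0.01 ]
```

Emit:
jog_arm --steps "0 1 0 0 0 0 0.15; 0 1 0 0 0 0 0.15; 0 1 0 0 0 0 0.15; 0 4 -2 0 0 0 0.15; 0 7 -4 0 0 0 0.15; 0 10 -6 0 0 0 0.15; 0 12.5 -7.5 0 0 0 0.15; 0 15 -10 0 0 0 0.15; 0 18 -12 0 0 0 0.15; 0 21 -14.5 0 0 0 0.15; 0 23 -16.5 0 0 0 0.15; 0 23 -16.5 0 0 0 0.15" --grip_force 20

```text
time: 5.38
tcp_pos: [516.9, -40.8, 211.9]
tcp_rot: [0.112, 0.917, -0.379, -0.043]
wrist_force: [-0.2, 0.5, 0.7]
grip_width: 0.425
```

Run:
```python
from h import *
import cv2
o=bot.get_obs();print(o["time"],o["tcp_pos"],o["qpos"],o["wrist_force"],o["grip_width"])
print(rel(tgt(1.45,16,-15)))
a=bot.snapshot("scene")[130:270,220:380,::-1]; b=bot.snapshot("wrist")[80:,150:,::-1]
im=np.zeros((400,800,3),np.uint8); im[:350,:400]=cv2.resize(a,(400,350)); im[:261,400:]=cv2.resize(b,(400,261))
cv2.imwrite("pics/push.png",im)
```

```text
5.3833 [516.893 -40.818 211.938] [ 0.316  0.502 -0.074  1.474 -0.646  0.721] [-0.239  0.51   0.657] 0.424630878518385
[-0.281 -0.46  -0.417  0.002  0.    -0.009]
```

View pics/push.png

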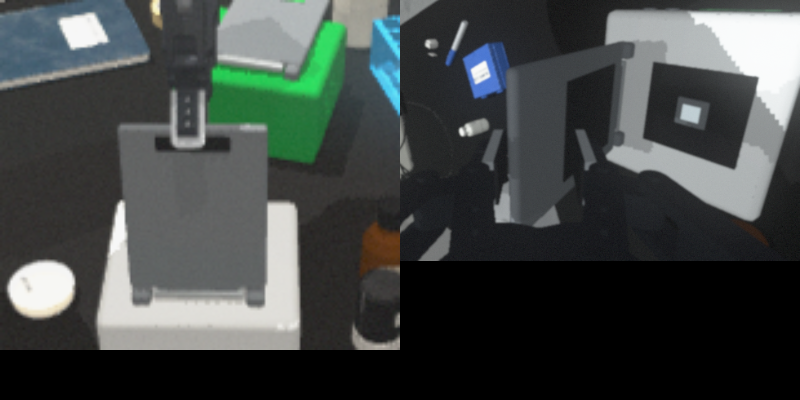

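The cover has tipped left: its top edge moved up from row 145 to 125 in the crop, under about 0.6 N, with the lower finger close on its underside. Next I narrow the gap, tip it past 1.3 rad and catch it.

Run:
```python
from h import *
for th in np.arange(1.45,0.99,-.04): print(round(th,2),rel(tgt(th,16,-11)))
```

```text
1.45 [-0.347 -3.993 -0.714  0.002  0.    -0.009]
1.41 [-0.308  0.488 -4.071  0.002  0.    -0.009]
1.37 [-0.267  5.1   -7.246  0.002  0.    -0.009]
1.33 [ -0.226   9.836 -10.235   0.002   0.     -0.009]
1.29 [ -0.183  14.687 -13.032   0.002   0.     -0.009]
1.25 [ -0.139  19.646 -15.632   0.002   0.     -0.009]
1.21 [ -0.094  24.705 -18.032   0.002   0.     -0.009]
1.17 [ -0.049  29.856 -20.228   0.002   0.     -0.009]
1.13 [ -0.003  35.09  -22.216   0.002   0.     -0.009]
1.09 [  0.044  40.4   -23.993   0.002   0.     -0.009]
1.05 [  0.092  45.777 -25.556   0.002   0.     -0.009]
1.01 [  0.14   51.212 -26.903   0.002   0.     -0.009]
```

Emit:
jog_arm --steps "0 -2 -0.5 0 0 0 0.25; 0 -4 -1 0 0 0 0.34; 0 -4 -1 0 0 0 0.34; 0 -1.5 -2.5 0 0 0 0.34; 0 0.5 -4 0 0 0 0.34; 0 3 -5.5 0 0 0 0.34; 0 5 -7 0 0 0 0.34; 0 7.5 -8.5 0 0 0 0.34; 0 10 -10 0 0 0 0.34; 0 12.5 -11.5 0 0 0 0.34; 0 14.5 -13 0 0 0 0.34; 0 17 -14.5 0 0 0 0.34"

```text
time: 6.48
tcp_pos: [522.1, -19.5, 210.4]
tcp_rot: [0.112, 0.917, -0.38, -0.043]
wrist_force: [0.7, 1.0, 0.4]
grip_width: 0.334
```

Run:
```python
from h import *
import cv2
o=bot.get_obs();print(o["time"],o["tcp_pos"],o["wrist_force"],o["grip_width"])
print(rel(tgt(1.27,16,-11)))
a=bot.snapshot("scene")[130:270,220:380,::-1]; b=bot.snapshot("wrist")[80:,150:,::-1]
im=np.zeros((400,800,3),np.uint8); im[:350,:400]=cv2.resize(a,(400,350)); im[:261,400:]=cv2.resize(b,(400,261))
cv2.imwrite("pics/tip.png",im)
```

```text
6.4833 [522.079 -19.53  210.356] [0.685 1.01  0.361] 0.3339480543551432
[-0.167  0.051  0.28   0.002  0.    -0.009]
```

View pics/tip.png

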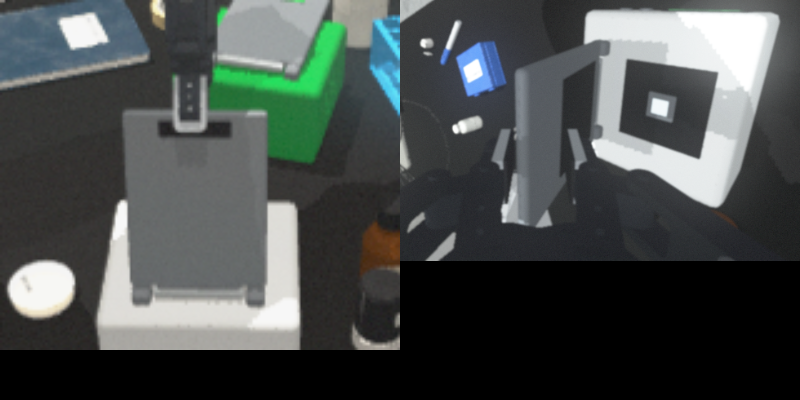

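The cover leans further left (top edge now at row 110 in the crop), still between the fingers. Next I continue through the fall point and work out the lowering arc.

Run:
```python
from h import *
np.set_printoptions(precision=1,suppress=True)
for i,th in enumerate(np.r_[np.arange(1.237,0,-.033),0]):
    dn=np.interp(th,[0,1.17],[15,-11]); dt=np.interp(th,[0,1.2],[14,16])
    print(i,round(th,3),rel(tgt(th,dt,dn))[:3])
```

```text
0 1.237 [-0.1  4.  -1.8]
1 1.204 [-0.1  8.2 -3.7]
2 1.171 [-0.  12.4 -5.6]
3 1.138 [-0.  16.  -7.3]
4 1.105 [ 0.  19.7 -8.9]
5 1.072 [  0.1  23.3 -10.3]
6 1.039 [  0.1  27.1 -11.6]
7 1.006 [  0.1  30.8 -12.7]
8 0.973 [  0.1  34.6 -13.7]
9 0.94 [  0.2  38.4 -14.5]
10 0.907 [  0.2  42.3 -15.2]
11 0.874 [  0.2  46.1 -15.8]
12 0.841 [  0.3  50.  -16.1]
13 0.808 [  0.3  53.9 -16.4]
14 0.775 [  0.4  57.8 -16.4]
15 0.742 [  0.4  61.7 -16.4]
16 0.709 [  0.4  65.5 -16.1]
17 0.676 [  0.5  69.4 -15.8]
18 0.643 [  0.5  73.3 -15.2]
19 0.61 [  0.5  77.1 -14.5]
20 0.577 [  0.6  80.9 -13.7]
21 0.544 [  0.6  84.7 -12.7]
22 0.511 [  0.6  88.4 -11.6]
23 0.478 [  0.7  92.1 -10.3]
24 0.445 [ 0.7 95.7 -8.9]
25 0.412 [ 0.7 99.3 -7.3]
26 0.379 [  0.7 102.9  -5.6]
27 0.346 [  0.8 106.3  -3.8]
28 0.313 [  0.8 109.7  -1.8]
29 0.28 [  0.8 113.1   0.3]
30 0.247 [  0.9 116.4   2.6]
31 0.214 [  0.9 119.5   5. ]
32 0.181 [  0.9 122.6   7.5]
33 0.148 [  0.9 125.7  10.1]
34 0.115 [  1.  128.6  12.9]
35 0.082 [  1.  131.4  15.7]
36 0.049 [  1.  134.2  18.7]
37 0.016 [  1.  136.8  21.8]
38 0.0 [  1.1 138.   23.4]
```

Emit:
jog_arm --steps "0 4 -2 0 0 0 0.34; 0 8 -3.5 0 0 0 0.34; 0 12.5 -5.5 0 0 0 0.34; 0 16 -7.5 0 0 0 0.34; 0 19.5 -9 0 0 0 0.34; 0 23.5 -10.5 0 0 0 0.34; 0 27 -11.5 0 0 0 0.34; 0 31 -12.5 0 0 0 0.34; 0 34.5 -13.5 0 0 0 0.34; 0 38.5 -14.5 0 0 0 0.34; 0 42.5 -15 0 0 0 0.32; 0 46 -16 0 0 0 0.3"

```text
time: 7.58
tcp_pos: [532.6, 23.1, 188.9]
tcp_rot: [0.112, 0.917, -0.38, -0.043]
wrist_force: [-0.3, 0.6, -0.5]
grip_width: 0.353
```

Run:
```python
from h import *
import cv2
o=bot.get_obs();print(o["time"],o["tcp_pos"],o["qpos"],o["wrist_force"],o["grip_width"])
print(rel(tgt(.874,15.4,-4.4)))
a=bot.snapshot("scene")[130:270,220:380,::-1]; b=bot.snapshot("wrist")[80:,150:,::-1]
im=np.zeros((400,800,3),np.uint8); im[:350,:400]=cv2.resize(a,(400,350)); im[:261,400:]=cv2.resize(b,(400,261))
cv2.imwrite("pics/fall.png",im)
```

```text
7.5833 [532.591  23.053 188.933] [ 0.403  0.6    0.025  1.531 -0.603  0.817] [-0.322  0.612 -0.547] 0.35257379976445213
[ 0.185  0.119 -0.024  0.002 -0.    -0.009]
```

View pics/fall.png

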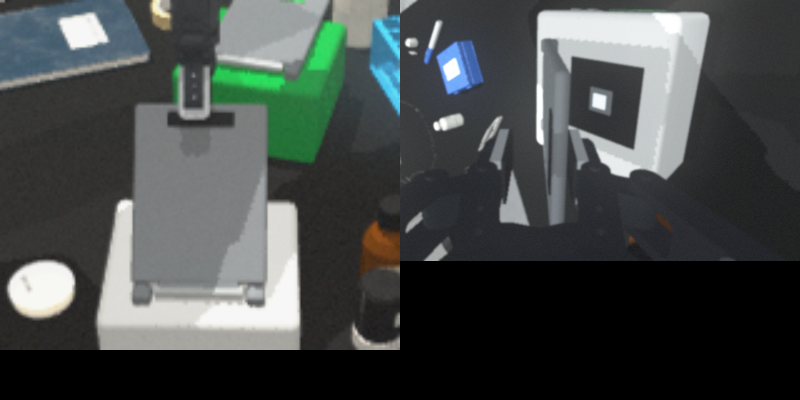

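The cover now rests on the lower finger (on the right in the wrist view), off the upper one. Next I lower it.

Emit:
jog_arm --steps "0 4 -0.5 0 0 0 0.28; 0 8 -0.5 0 0 0 0.26; 0 11.5 -0.5 0 0 0 0.24; 0 15.5 -0.5 0 0 0 0.22; 0 19.5 -0.5 0 0 0 0.2; 0 23.5 0 0 0 0 0.18; 0 27 0.5 0 0 0 0.15; 0 31 1.5 0 0 0 0.15; 0 35 2 0 0 0 0.15; 0 38.5 3 0 0 0 0.15; 0 42.5 4 0 0 0 0.15; 0 46 5.5 0 0 0 0.15"

```text
time: 8.68
tcp_pos: [539.7, 50.8, 152.6]
tcp_rot: [0.112, 0.917, -0.379, -0.043]
wrist_force: [-0.2, 0.1, 0.0]
grip_width: 0.424
```

Run:
```python
from h import *
np.set_printoptions(precision=2,suppress=True)
o=bot.get_obs();print(o["time"],o["tcp_pos"],o["qpos"],o["wrist_force"],o["grip_width"])
for i,th in enumerate(np.r_[np.arange(.478,0,-.033),0]):
    dn=np.interp(th,[0,1.17],[15,-11]); dt=np.interp(th,[0,1.2],[14,16])
    print(i,round(th,3),rel(tgt(th,dt,dn))[:3])
```

```text
8.6833 [539.74  50.81 152.55] [ 0.44  0.67  0.05  1.51 -0.59  0.85] [-0.23  0.15  0.05] 0.4240203050898943
0 0.478 [ 0.7   0.09 -0.07]
1 0.445 [0.74 3.74 1.35]
2 0.412 [0.77 7.33 2.91]
3 0.379 [ 0.8  10.86  4.62]
4 0.346 [ 0.84 14.34  6.47]
5 0.313 [ 0.87 17.75  8.45]
6 0.28 [ 0.9  21.09 10.57]
7 0.247 [ 0.93 24.36 12.83]
8 0.214 [ 0.96 27.55 15.21]
9 0.181 [ 0.99 30.66 17.73]
10 0.148 [ 1.01 33.67 20.36]
11 0.115 [ 1.04 36.6  23.12]
12 0.082 [ 1.07 39.44 26.  ]
13 0.049 [ 1.09 42.17 29.  ]
14 0.016 [ 1.12 44.8  32.11]
15 0.0 [ 1.13 46.04 33.65]
```

Emit:
jog_arm --steps "0.5 4 1.5 0 0 0 0.15; 0.5 7.5 3 0 0 0 0.15; 1 11 4.5 0 0 0 0.15; 1 14.5 6.5 0 0 0 0.15; 1 18 8.5 0 0 0 0.15; 1 21 10.5 0 0 0 0.15; 1 24.5 13 0 0 0 0.15; 1 27.5 15 0 0 0 0.15; 1 30.5 17.5 0 0 0 0.15; 1 33.5 20.5 0 0 0 0.15; 1 36 22 0 0 0 0.15; 1 36.5 23 0 0 0 0.15"

```text
time: 9.68
tcp_pos: [541.2, 60.2, 110.3]
tcp_rot: [0.112, 0.917, -0.38, -0.043]
wrist_force: [1.0, 2.1, 0.5]
grip_width: 0.425
```

Run:
```python
from h import *
import cv2
np.set_printoptions(precision=2,suppress=True)
o=bot.get_obs();print(o["time"],o["tcp_pos"],o["qpos"],o["wrist_force"],o["grip_width"])
for th in (.115,.08,.04,0): print(rel(tgt(th,14,15-th*22))[:3])
a=bot.snapshot("scene")[150:270,220:360,::-1]; b=bot.snapshot("wrist")[80:,150:,::-1]
im=np.zeros((400,800,3),np.uint8); im[:343,:400]=cv2.resize(a,(400,343)); im[:261,400:]=cv2.resize(b,(400,261))
cv2.imwrite("pics/low.png",im)
```

```text
9.6833 [541.17  60.17 110.27] [ 0.45  0.72  0.03  1.45 -0.58  0.86] [1.03 2.1  0.48] 0.42467849294070154
[-0.08  0.06 -0.36]
[-0.05  3.07  2.76]
[-0.02  6.38  6.48]
[ 0.01  9.53 10.36]
```

View pics/low.png

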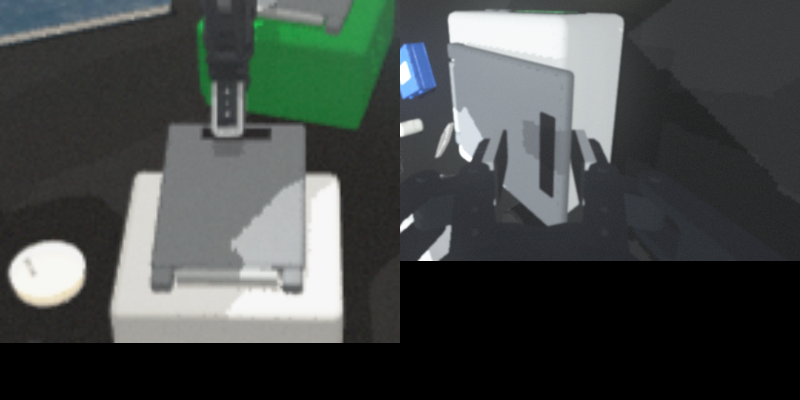

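Emit:
jog_arm --steps "0 0 0 0 0 0 0.15; 0 0 0 0 0 0 0.15"

```text
time: 9.95
tcp_pos: [541.2, 60.1, 111.0]
tcp_rot: [0.112, 0.917, -0.379, -0.043]
wrist_force: [-0.1, 1.5, -0.2]
grip_width: 0.428
```

Emit:
jog_arm --steps "0 1 1 0 0 0 0.15; 0 2 1.5 0 0 0 0.15; 0 2.5 2.5 0 0 0 0.15; 0 3.5 3 0 0 0 0.15; 0 4 4 0 0 0 0.15; 0 5 5 0 0 0 0.15; 0 5 5 0 0 0 0.15"

```text
time: 10.53
tcp_pos: [541.4, 60.2, 103.4]
tcp_rot: [0.112, 0.917, -0.379, -0.043]
wrist_force: [0.4, 1.0, -0.8]
grip_width: 0.426
```

Emit:
jog_arm --steps "0 0.7 0.8 0 0 0 0.15; 0 1.4 1.6 0 0 0 0.15; 0 2.1 2.4 0 0 0 0.15; 0 2.8 3.2 0 0 0 0.15; 0 3.5 4 0 0 0 0.15; 0 4.2 4.8 0 0 0 0.15; 0 4.9 5.4 0 0 0 0.15; 0 5.6 5.8 0 0 0 0.15; 0 6.3 6.2 0 0 0 0.15; 0 7 6.6 0 0 0 0.15; 0 7.7 7 0 0 0 0.15; 0 7.7 7 0 0 0 0.15"

```text
time: 11.53
tcp_pos: [541.3, 60.4, 93.3]
tcp_rot: [0.112, 0.917, -0.38, -0.043]
wrist_force: [0.3, 0.2, -1.0]
grip_width: 0.424
```

Run:
```python
from h import *
import cv2
np.set_printoptions(precision=2,suppress=True)
o=bot.get_obs();print(o["time"],o["tcp_pos"],o["qpos"],o["wrist_force"],o["grip_width"])
print(rel(tgt(0,14,15))[:3])
a=bot.snapshot("scene")[150:270,220:360,::-1]; b=bot.snapshot("wrist")[80:,150:,::-1]
im=np.zeros((400,800,3),np.uint8); im[:343,:400]=cv2.resize(a,(400,343)); im[:261,400:]=cv2.resize(b,(400,261))
cv2.imwrite("pics/shut.png",im)
```

```text
11.5333 [541.32  60.39  93.26] [ 0.45  0.73  0.02  1.42 -0.58  0.86] [ 0.27  0.16 -1.01] 0.42434554729442175
[-0.01 -2.66 -1.51]
```

View pics/shut.png

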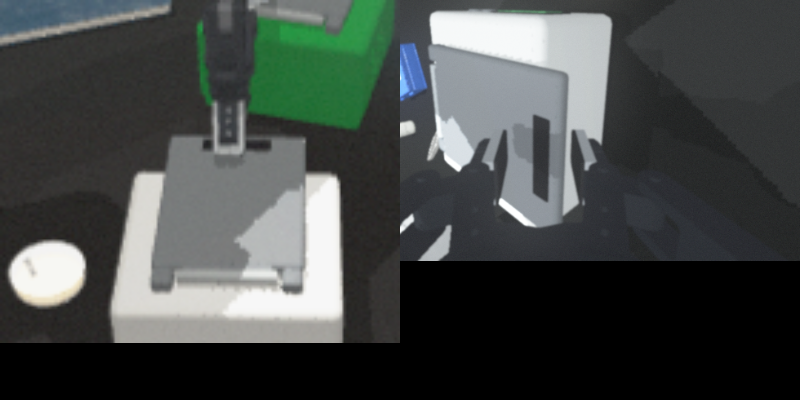

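Run:
```python
from h import *
import cv2
m=bot.camera_model("scene");Ti=np.linalg.inv(m["world_from_camera"])
def pj(p):
    c=Ti[:3,:3]@p+Ti[:3,3];return np.array([m["fx"]*c[0]/c[2]+m["cx"],m["fy"]*c[1]/c[2]+m["cy"]])
for th in (0,.03,.06,.1,.15):
    nn=np.array(np.sin(th)*ex+np.cos(th)*ez)*4
    print(th,[ (pj(end(th)+nn+y*ey)-[220,150])*400/140 for y in (-50,50)])
```

```text
0 [array([163.109, 134.398]), array([298.697, 133.481])]
0.03 [array([162.688, 130.109]), array([298.73 , 129.177])]
0.06 [array([162.251, 125.906]), array([298.766, 124.96 ])]
0.1 [array([161.646, 120.441]), array([298.818, 119.476])]
0.15 [array([160.852, 113.844]), array([298.892, 112.856])]
```

The observed free-edge row is about 137 against 134 predicted for shut, so the cover is at about 0 rad. I go slightly lower to leave the underside, then back off along the fingers.

Emit:
jog_arm --steps "0 1 0.5 0 0 0 0.15; 0 2 1 0 0 0 0.15; 0 2.5 0 0 0 0 0.15; 0 2.5 -4 0 0 0 0.15; 0 2.5 -9 0 0 0 0.15; 0 2.5 -15 0 0 0 0.15; 0 2.5 -23 0 0 0 0.15; 0 2.5 -33 0 0 0 0.15; 0 2.5 -45 0 0 0 0.15; 0 2.5 -60 0 0 0 0.15; 0 2.5 -75 0 0 0 0.15; 0 2.5 -90 0 0 0 0.15"

```text
time: 12.63
tcp_pos: [556.9, 125.2, 156.6]
tcp_rot: [0.112, 0.917, -0.379, -0.042]
wrist_force: [0.6, 0.6, -0.2]
grip_width: 0.424
```

Emit:
jog_arm --steps "0 0 -20 0 0 0 0.15; 0 0 -40 0 0 0 0.15; 0 0 -60 0 0 0 0.15; 0 0 -70 0 0 0 0.15; 0 0 -70 0 0 0 0.15; 0 0 -70 0 0 0 0.15"

```text
time: 13.13
tcp_pos: [568.4, 173.0, 205.2]
tcp_rot: [0.112, 0.918, -0.379, -0.042]
wrist_force: [0.4, -0.4, -0.3]
grip_width: 0.424
```

Run:
```python
from h import *
import cv2
o=bot.get_obs();print(o["time"],o["tcp_pos"],o["qvel"],o["wrist_force"])
a=bot.snapshot("scene")[150:300,220:400,::-1]; b=bot.snapshot("top")[140:300,300:420,::-1]
im=np.zeros((500,800,3),np.uint8); im[:333,:400]=cv2.resize(a,(400,333)); im[:500,410:785]=cv2.resize(b,(375,500))
cv2.imwrite("pics/final.png",im)
```

```text
13.1333 [568.385 172.991 205.245] [-0.014  0.004 -0.041 -0.014 -0.    -0.001] [ 0.43  -0.401 -0.33 ]
```

View pics/final.png

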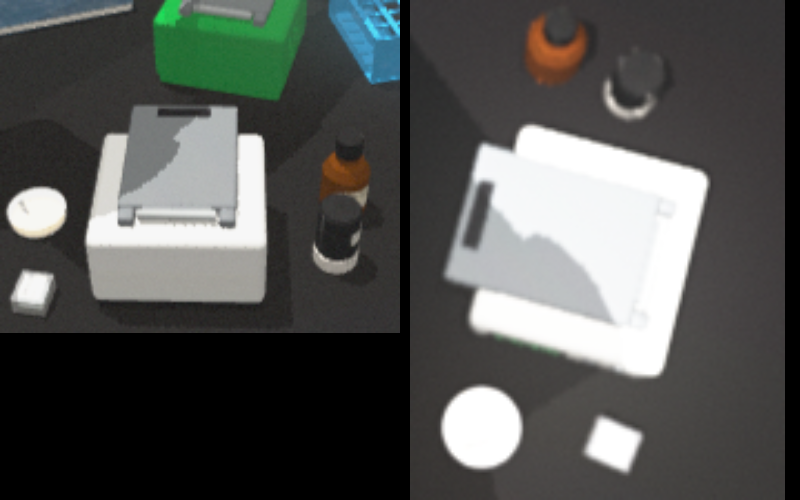

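The cover is shut. Its free edge is at scene row ≈198, unchanged by the release, and the bottle, canister, dish and coverslips are where they were.

```bash
python3 -c "
from cell import bot
print(bot.hand_in())"
```

```text
the job is handed in; nothing more can be done
None
```

The reader's cover is shut and the job is handed in; the robot's clock read about 13 s of the 48 s allowed. No verdict was given.

- **What I did:** I straddled the cover's free edge with the part-open fingers. One finger tipped the cover left past upright, and the other caught it from below and lowered it along its arc to shut. I then backed away along the fingers, without gripping the cover.
- **Cover position:** the free edge sits at scene row 198, where the calibration predicts about row 197 for fully shut. It did not move when the finger left.
- **Forces:** the wrist force read after each move was 2.4 N or less.
- **Neighbours:** by eye in the last pictures, the bottle, canister, dish and coverslip box stand where they were. I did not re-measure their positions.
- **Not checked:** I did not measure the cover's speed as it fell onto the finger. The gap between the fingers allowed only about 0.1 rad of free fall by my estimate.

One correction on the way: the last joint came close to its limit on the approach, so I turned the tool half round before working. No check failed or disagreed.

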